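Shut and lock the topping well for the road

TASK

The trailer is about to drive off: slide the topping well's white cover fully shut over the sauce cups, by pressing lightly on its bare surface and dragging it along, and lock it there with the red button. The button is a push-push lock that now stays in and holds the cover open: let it out first, have it out while the cover moves, then press it again and check that it stays in. Do not lean hard on the thin cover or the button, and leave the mustard bottle, salt shaker and tongs where they are.

Things in the scene. Friction and masses are not known exactly. Their poses are not given: they have to be found in the camera images.
- topping_well: Fixed steel well, 350 mm long (its y), 180 deep (its x), 102 high; origin under its centre, z up. Right half (y -175 to 0): closed hood, top z = 102. Left: opening (y 0 to 155, x -64 to 64) with two sauce cups, framed by lips, top z = 82. A white cover, 136 wide, 6 thick, slides along y under lips and hood; no handle, its rear end stays under the hood. No part may be pressed with over 40 N.
- strip (a point): Fixed point of the well (its x 0, y 28, z 78 mm): middle of the bare strip of cover (y 0 to 55, x -64 to 64) that shows beside the hood when it is parked open. The cover's true surface is 0 to 3 mm below this point (worn guides, another height every day): feel for it. Pressed, the cover gives 1 mm per 12 N up to 1.5 mm, then it is solid.
- cover (a joint): Slide of the white cover along the well's +y, away from the hood, in m: 0 = parked open, 0.105 = fully shut against its stop, front edge under the end lip. It drags with about 5 N: a fingertip must press with some 14 to 22 N to take it along, else it slips. It stays where it is left.
- lock (a joint): Travel of the red button, in m: 0 = out (green band shows under the cap), about 0.007 = staying in, 0.0155 = bottom. Each stroke to the bottom changes it over on letting go; a short one does not, or leaves it hung half-way. It starts in. 2.5 N at the top, 7 N near the bottom, then solid. In, its bolt holds the cover, parked or fully shut; elsewhere the bolt strikes the cover and cannot lock.
- lock_top (a point): Middle of the top of the red button, 30 mm across, on the hood near its front left corner, at the well's x -52, y -30 mm; z 126 mm when out, 119 when staying in, 110 at the bottom of its stroke. Moves with the button. A black ring round it rises 5 mm from the hood.
- mustard: Yellow squeeze bottle, 199 mm tall, 72 x 56 mm, upright on the worktop to the right of the well; origin under its middle.
- salt: Glass salt shaker with a steel cap, 87 mm tall, 45 mm across, upright to the right of the well; origin under its middle.
- tongs: Steel spring tongs, 239 mm long along their y, 24 wide, lying in front of the well; origin under their middle.

How it is judged:
By the outcome, as a careful person would: the job done as asked, in the order asked, and still so for the second after the job is handed in, with the robot touching nothing.
It also fails if it takes over 58 s, if anything falls off the work surface, if the arm or the gripper's body presses on something with over 40 N, if the wrist force passes 120 N, or if a joint passes its speed limit or range.

ROBOT

A 6-joint arm with a two-finger parallel gripper is mounted at the origin on a cart in front of the work surface, level with it; the furniture and walls round the work are solid. World frame = base frame: x ahead of the robot, y to its left, z up, the work surface at z = 0. Lengths are in m, angles in rad, forces in N, time in s.
With the tool pointing down it reaches from about 0.3 to 0.775 m from the base axis. Payload 14.6 kg.
Tool frame: the origin (TCP) lies at the very end of the fingers, on their centre line; the grasp point (between the pads) lies 19 mm behind it (r.hold_point_z is the distance from the TCP to the grasp point, in m); z points along the fingers, y is the line along which they close (so a half turn about z gives the same grasp; the last joint's range is limited). The gripper opens to 85 mm and grips with 20 to 120 N. Pads are 22 mm wide; open, the fingers measure 114 mm over their backs; the gripper's body (76 mm by 85 mm) begins 54 mm behind the grasp point. The pads swing forward as they close: fully open they stand 13 mm farther back than shut.
Start: joints at [1.251, 0.3, 1.521, -0, 1.321, -0.067], TCP at [0.138, 0.533, 0.231] pointing down, gripper open.
Joint ranges: [-3.03, 3.03], [-0.79, 2.21], [0.23, 2.52], [-1.04, 4.18], [0, 3.07], [-2.55, 2.55]. Speed limits (rad/s): [2.22, 2.22, 2.57, 3.14, 3.14, 3.14].

INTERFACE

Orientations are given as a unit quaternion [x, y, z, w].
In Python, from rig import r gives the robot as it stands. The module is installed in compiled form; this text tells all that it offers.
- The arm moves only by the shell command python3 -m pendant 'ROWS' [FORCE]. ROWS is JSON, a list of rows, each an object with "gripper": the closure, from 0 (fully open) to 1 (shut); "slide": the shift along the tool's x, y, z in units of 50 mm (1.0 is 50 mm), a list of three; "rot": the turn, a rotation vector about the tool's x, y, z in rad, a list of three. In form: [{"gripper": gripper, "slide": [tx, ty, tz], "rot": [wx, wy, wz]}, ...]. A call has 1 to 8 rows; each row shifts and turns the commanded pose from where the row before left it, along the tool's axes as they then stand; what a row does not reach is not made up. A row lasts 1/10 s, in which the tool goes at most 50 mm and 8.59 degrees, less where a joint would pass 70% of its speed; a pose out of reach is approached as far as the arm can. A call is refused whole if a number of a shift passes 1 or a number of a turn 0.15, either way. A call with a gripper value outside its range is refused whole. The fingers move at their own pace and stop on an object; FORCE is the grip in N (left out, the last holds). Time passes only in rows, so rows that do not move let the fingers close. It gives the time, the measured TCP pose, the force, the opening and the grip force at its end, in the units of the state.
- r.get_state(): the state, without advancing time (a new reading comes with each control period).
- r.camera(name): name is "scene" or "top" or "wrist"; returns the picture (400x640x3 uint8, red, green, blue); there is no depth.
- r.camera_model(name): a dict with "camera_matrix" (3x3 intrinsics, pixels), "R" (3x3) and "t" (3): a world point X has camera coordinates R X + t. Camera axes: x right, y down, z forward; pixel columns grow to the right and rows downward; lengths in m; the calibration is good to about 2 mm. A picture is of the moment at which its call begins: read the wrist's pose just before it. camera_model takes no time and is no camera call; for the wrist camera it gives the pose at the moment of the call.
- r.close_job(): hands the job in; it is judged then, once.
The state is a dict: "clock": time; "qpos": joint angles; "qd": joint speeds; "effort": joint torques, N m; "tcp_pos": TCP position; "ee_rot": TCP orientation; "force": force on the tool from outside, world axes, zero at the start; "wrist_torque": the same for the moment, N m; "gripper_width": opening from 0.0 (shut) to 1.0 (fully open); "finger_force": force on a finger pad.
Only numpy, scipy, OpenCV 4.12 (cv2) and the standard library are available. Lean on these libraries where they do the work, as an engineer would, in place of code of your own. Each camera call takes 0.05 s, during which the arm holds its last target. There are 200 camera calls.

## Working session

There is one attempt and no reset: what is moved stays moved. The work goes in short steps, Python scripts to look and compute and a shell command to move; the robot and the scene stay as the last step left them, time stands still between calls to the robot, and variables do not carry over. Pictures are saved under pics/ and viewed, at most 10 in all, crops included, and the job is handed in when it is done.

```bash
mkdir -p pics; cat > h.py <<'E'
from rig import r
import numpy as np, cv2
from scipy.spatial.transform import Rotation as R
def save(n,f):
    cv2.imwrite(f'pics/{f}.png', r.camera(n)[:,:,::-1])
def ray(n,u,v,z):
    m=r.camera_model(n);K=np.array(m['camera_matrix']);Rm=np.array(m['R']);t=np.array(m['t'])
    c=-Rm.T@t; d=Rm.T@np.linalg.inv(K)@np.array([u,v,1.]); return c+d*(z-c[2])/d[2]
E
python3 - <<'E'
from h import *
s=r.get_state();print(s)
save('top','t1');save('scene','s1')
print(R.from_quat(s['ee_rot']).as_matrix().round(3))
E
```

```text
{'clock': 0.0, 'qpos': array([ 1.25141089e+00,  3.00496765e-01,  1.52160265e+00, -1.88752448e-05,
        1.32069562e+00, -6.65820508e-02]), 'qd': array([ 1.37926003e-03,  1.19361483e-03, -8.73512011e-04,  1.18916232e-03,
        5.73603925e-07,  1.72272802e-04]), 'effort': array([-4.38175693e-04, -5.43510890e+01, -3.61783934e+01, -1.63903997e-04,
        4.08308391e-03, -2.70943519e-05]), 'tcp_pos': array([0.13748743, 0.53228978, 0.23069811]), 'ee_rot': array([ 1.26063021e-01,  9.92022053e-01, -5.91783877e-04, -1.06328358e-04]), 'force': array([ 0.07365523, -0.10455578, -0.66370056]), 'wrist_torque': array([0.00499748, 0.04132609, 0.0368756 ]), 'finger_force': 0.0, 'gripper_width': 0.9978767037379686}
[[-0.968  0.25  -0.   ]
 [ 0.25   0.968 -0.001]
 [ 0.    -0.001 -1.   ]]
```

View pics/t1.png

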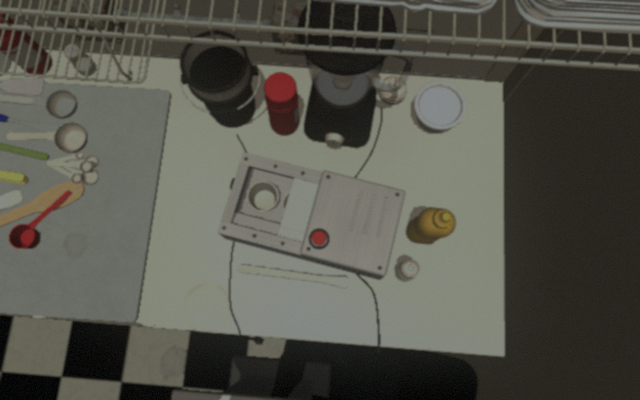

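View pics/s1.png

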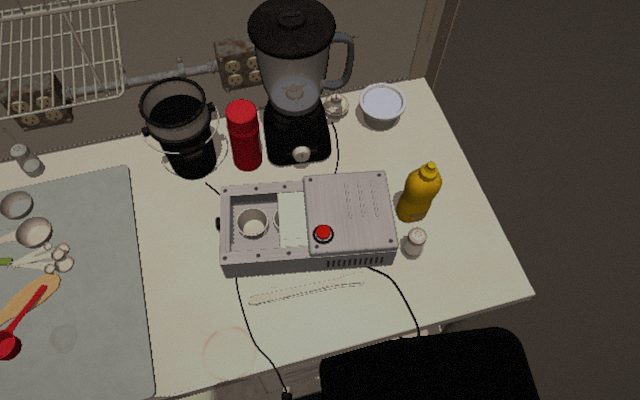

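The top view shows the hood corners at (323,171), (405,188), (385,275) and (303,255). The lip's left corners are at (246,156) and (221,234), and the red button is at (319,238). The scene view agrees: the button is in and the cover is parked.

```bash
cat >> h.py <<'E'
def fitwell(pts):
    # pts: list of (cam,u,v,[x,y,z] well mm)
    from scipy.optimize import least_squares
    W=[ray(n,u,v,p[2]/1000)[:2] for n,u,v,p in pts]; P=np.array([p[:2] for *_,p in pts])/1000
    f=lambda q:(np.array([[np.cos(q[2]),-np.sin(q[2])],[np.sin(q[2]),np.cos(q[2])]])@P.T).T+q[:2]-np.array(W)
    s=least_squares(lambda q:f(q).ravel(),[.5,0,0]); return s.x,f(s.x)
E
python3 - <<'E'
from h import *
im=r.camera('top').astype(int)
def red(n,box):
    im=r.camera(n).astype(int);m=(im[...,0]>110)&(im[...,1]<70)&(im[...,2]<70);v,u=np.nonzero(m);k=(u>box[0])&(u<box[1])&(v>box[2])&(v<box[3]);return u[k].mean(),v[k].mean(),k.sum()
a=red('top',(300,340,220,255));b=red('scene',(305,340,220,245));print(a,b)
pts=[('top',323,171,[90,0,102]),('top',405,188,[90,-175,102]),('top',385,275,[-90,-175,102]),('top',303,255,[-90,0,102]),('top',246,156,[90,175,82]),('top',221,234,[-90,175,82]),('top',a[0],a[1],[-52,-30,119])]
q,e=fitwell(pts);print(q,e.round(3).tolist())
print(ray('top',*a[:2],.119),ray('scene',*b[:2],.119))
c,s=np.cos(q[2]),np.sin(q[2])
for p in([-52,-30],[0,28],[0,133]):print(p,q[:2]+np.array([c*p[0]-s*p[1],s*p[0]+c*p[1]])/1000)
for n,u,v,z in(('top',437,225,.1),('top',407,268,.06),('top',292,276,.01)):print(ray(n,u,v,z))
m=r.camera_model('wrist');print(m)
E
```

```text
(np.float64(318.57246376811594), np.float64(237.84782608695653), np.int64(138)) (np.float64(322.8618421052632), np.float64(231.21052631578948), np.int64(152))
[ 0.52709365 -0.10328174 -0.16175879] [[0.002, -0.0], [-0.003, -0.004], [-0.001, -0.006], [0.001, 0.003], [0.004, 0.007], [-0.003, 0.004], [-0.0, -0.004]]
[ 0.47119972 -0.12019588  0.119     ] [ 0.469616   -0.11800222  0.119     ]
[-52, -30] [ 0.47094085 -0.12451528]
[0, 28] [ 0.53160317 -0.07564727]
[0, 133] [0.54851387 0.02798202]
[ 0.51977356 -0.35452027  0.1       ]
[ 0.43361203 -0.30466356  0.06      ]
[ 0.40254029 -0.06789116  0.01      ]
{'camera_matrix': array([[302.77674841,   0.        , 315.42135759],
       [  0.        , 302.77674841, 198.07003938],
       [  0.        ,   0.        ,   1.        ]]), 'R': array([[ 2.50503569e-01,  9.68115657e-01,  1.92700745e-04],
       [ 9.22002509e-01, -2.38632308e-01,  3.04903255e-01],
       [ 2.95227600e-01, -7.62016829e-02, -9.52383309e-01]]), 't': array([-0.55085388, -0.03965947,  0.37793375])}
```

```bash
python3 -m pendant '[{"gripper":1,"slide":[0,0,-0.3],"rot":[0,0,-0.09]},{"gripper":1,"slide":[-0.54,-0.74,0],"rot":[0,0,0]},{"gripper":1,"slide":[-0.54,-0.74,0],"rot":[0,0,0]},{"gripper":1,"slide":[-0.54,-0.74,0],"rot":[0,0,0]},{"gripper":1,"slide":[-0.54,-0.74,0],"rot":[0,0,0]},{"gripper":1,"slide":[-0.54,-0.74,0],"rot":[0,0,0]},{"gripper":1,"slide":[-0.54,-0.74,0],"rot":[0,0,0]},{"gripper":1,"slide":[-0.54,-0.74,0],"rot":[0,0,0]}]' 60
python3 -m pendant '[{"gripper":1,"slide":[-0.54,-0.74,0],"rot":[0,0,0]},{"gripper":1,"slide":[-0.54,-0.74,0],"rot":[0,0,0]},{"gripper":1,"slide":[-0.54,-0.74,0],"rot":[0,0,0]},{"gripper":1,"slide":[-0.54,-0.74,0],"rot":[0,0,0]},{"gripper":1,"slide":[-0.54,-0.74,0],"rot":[0,0,0]},{"gripper":1,"slide":[-0.54,-0.74,0],"rot":[0,0,0]},{"gripper":1,"slide":[-0.54,-0.74,0],"rot":[0,0,0]},{"gripper":1,"slide":[0,0,0],"rot":[0,0,0]}]'
cat >> h.py <<'E'
def todo(target,yaw=-0.162):
    s=r.get_state();M=R.from_quat(s['ee_rot']).as_matrix();print('pos',s['tcp_pos'].round(4),'F',s['force'].round(2),'t',s['clock'],'rotvec',R.from_matrix(M.T@np.array([[-np.cos(yaw),-np.sin(yaw),0],[-np.sin(yaw),np.cos(yaw),0],[0,0,-1]])).as_rotvec().round(4))
    print('slide units',(M.T@(np.array(target)-s['tcp_pos'])/.05).round(3))
E
python3 - <<'E'
from h import *
todo([.4705,-.120,.20]); save('wrist','w1')
E
```

```text
clock: 1.05
tcp_pos: [0.2824, 0.2446, 0.2464]
ee_rot: [0.081, 0.997, 0.0, 0.0]
force: [0.3, 0.2, 0.8]
gripper_width: 0.004
finger_force: 0.0
clock: 1.85
tcp_pos: [0.4278, -0.0436, 0.2459]
ee_rot: [0.084, 0.997, -0.0, -0.0]
force: [-0.5, 0.9, -0.3]
gripper_width: 0.001
finger_force: 0.0
pos [ 0.4278 -0.0436  0.2459] F [-0.54  0.89 -0.29] t 1.85 rotvec [-0.0006 -0.0004 -0.0052]
slide units [-1.097 -1.364  0.919]
```

View pics/w1.png

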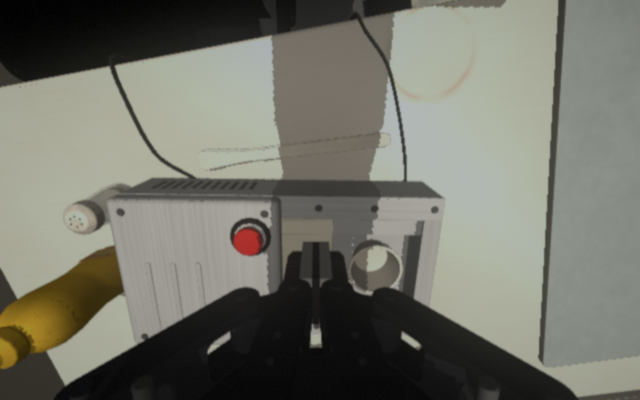

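The wrist view shows the hood's front corners at (108,198) and (280,197), the lip's front left corner at (445,197) and the button at about (247,240), still in its ring. The tip is to the left of the button, over the strip.

```bash
python3 - <<'E'
from h import *
pts=[('wrist',280,197,[-90,0,102]),('wrist',108,198,[-90,-175,102]),('wrist',445,197,[-90,175,82])]
q,e=fitwell(pts);print(q,e.round(4).tolist())
im=cv2.imread('pics/w1.png').astype(int);m=(im[...,2]>150)&(im[...,1]<90)&(im[...,0]<90);v,u=np.nonzero(m);k=(u>220)&(u<280)&(v>210)&(v<265);print(u[k].min(),u[k].max(),v[k].min(),v[k].max(),u[k].mean(),v[k].mean())
print(ray('wrist',u[k].mean(),v[k].mean(),.119))
c,s=np.cos(q[2]),np.sin(q[2]);p=[-52,-30];print(q[:2]+np.array([c*p[0]-s*p[1],s*p[0]+c*p[1]])/1000)
E
```

```text
[ 0.52495394 -0.09343693 -0.18247065] [[0.0025, 0.0003], [-0.002, -0.0041], [-0.0005, 0.0039]]
234 258 230 254 246.14754098360655 241.87704918032787
[ 0.46842611 -0.11615454  0.119     ]
[ 0.46837344 -0.11350297]
```

```bash
python3 -m pendant '[{"gripper":1,"slide":[-0.53,-0.66,0],"rot":[0,0,0]},{"gripper":1,"slide":[-0.53,-0.66,0.4],"rot":[0,0,0]},{"gripper":1,"slide":[0,0,0.8],"rot":[0,0,0]},{"gripper":1,"slide":[0,0,0.8],"rot":[0,0,0]},{"gripper":1,"slide":[0,0,0.2],"rot":[0,0,0]},{"gripper":1,"slide":[0,0,0],"rot":[0,0,0]}]'
python3 - <<'E'
from h import *
todo([.469,-.1175,.119]); save('wrist','w2')
E
```

```text
clock: 2.5
tcp_pos: [0.4678, -0.1127, 0.136]
ee_rot: [0.081, 0.997, 0.0, -0.001]
force: [-0.1, 0.2, 1.1]
gripper_width: 0.0
finger_force: 0.0
pos [ 0.4678 -0.1127  0.136 ] F [-0.11  0.23  1.12] t 2.5 rotvec [ 0.0004 -0.0021  0.0002]
slide units [-0.039 -0.091  0.339]
```

View pics/w2.png

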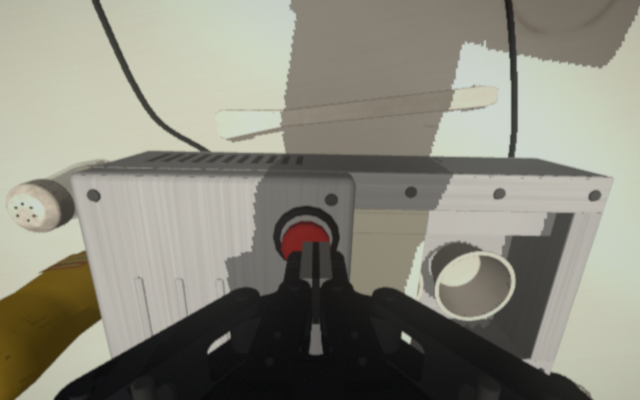

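The tip is at (316,260), just right of the button's centre at (305,240). I'll shift it slightly and then press in steps.

```bash
python3 -m pendant '[{"gripper":1,"slide":[-0.04,-0.09,0],"rot":[0,0,0]},{"gripper":1,"slide":[0,0,0.2],"rot":[0,0,0]},{"gripper":1,"slide":[0,0,0.15],"rot":[0,0,0]},{"gripper":1,"slide":[0,0,0.08],"rot":[0,0,0]},{"gripper":1,"slide":[0,0,0],"rot":[0,0,0]}]'
python3 -m pendant '[{"gripper":1,"slide":[0,0,0.05],"rot":[0,0,0]},{"gripper":1,"slide":[0,0,0],"rot":[0,0,0]}]'
```

```text
clock: 3.05
tcp_pos: [0.4695, -0.1184, 0.1146]
ee_rot: [0.081, 0.997, -0.0, 0.0]
force: [-0.7, -0.6, 4.8]
gripper_width: 0.001
finger_force: 2.2
clock: 3.25
tcp_pos: [0.4695, -0.1184, 0.1124]
ee_rot: [0.081, 0.997, -0.0, 0.0]
force: [-0.9, -0.6, 4.4]
gripper_width: -0.0
finger_force: 2.3
```

```bash
python3 -m pendant '[{"gripper":1,"slide":[0,0,0.04],"rot":[0,0,0]},{"gripper":1,"slide":[0,0,0],"rot":[0,0,0]}]'
python3 -m pendant '[{"gripper":1,"slide":[0,0,0.02],"rot":[0,0,0]},{"gripper":1,"slide":[0,0,0],"rot":[0,0,0]}]'
```

```text
clock: 3.45
tcp_pos: [0.4695, -0.1184, 0.1105]
ee_rot: [0.081, 0.997, -0.0, 0.0]
force: [-0.4, -1.8, 5.1]
gripper_width: 0.005
finger_force: 2.5
clock: 3.65
tcp_pos: [0.4696, -0.1185, 0.1103]
ee_rot: [0.081, 0.997, -0.0, 0.0]
force: [-5.7, 1.4, 14.3]
gripper_width: 0.003
finger_force: 7.4
```

At the bottom, with 14 N. Next I let go, rise and look.

```bash
python3 -m pendant '[{"gripper":1,"slide":[0,0,-0.2],"rot":[0,0,0]},{"gripper":1,"slide":[0,0,-0.4],"rot":[0,0,0]},{"gripper":1,"slide":[0,0,-0.6],"rot":[0,0,0]},{"gripper":1,"slide":[0,0.8,-0.2],"rot":[0,0,0]},{"gripper":1,"slide":[-0.15,0.6,0],"rot":[0,0,0]},{"gripper":1,"slide":[0,0,0],"rot":[0,0,0]}]'
python3 - <<'E'
from h import *
todo([.469,-.1175,.119]); a=r.camera('wrist');b=r.camera('scene')[150:270,200:420]
a=cv2.resize(a[100:300,150:450],None,fx=2,fy=2);b=cv2.resize(b,None,fx=1.6667,fy=1.6667)
c=np.zeros((600,600,3),np.uint8);c[:400]=a;c[400:400+min(200,b.shape[0]),:b.shape[1]]=b[:200]
cv2.imwrite('pics/c3.png',c[:,:,::-1])
E
```

```text
clock: 4.25
tcp_pos: [0.4889, -0.0481, 0.1799]
ee_rot: [0.08, 0.997, 0.0, 0.0]
force: [-0.7, -0.5, -0.2]
gripper_width: 0.0
finger_force: 0.0
pos [ 0.4889 -0.0481  0.1799] F [-0.7  -0.45 -0.19] t 4.25 rotvec [0.0004 0.0009 0.0019]
slide units [ 0.173 -1.435  1.218]
```

View pics/c3.png

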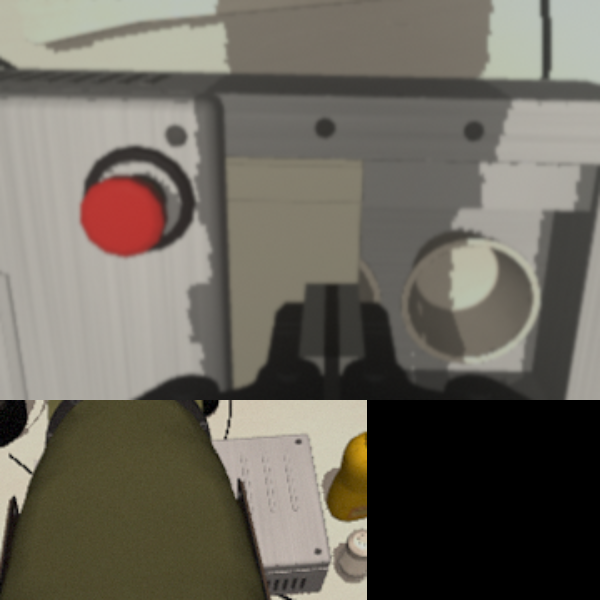

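The button now looks wider and taller in its ring, with the cap at about pixel (212,207). The strip lies at columns 262 to 330. I'll check the button's height and the strip's position by numbers.

```bash
python3 - <<'E'
from h import *
for z in(.119,.126):print(z,ray('wrist',212,207.5,z))
print(ray('wrist',330,180,.077),ray('wrist',330,240,.077),ray('wrist',259,150,.102),ray('wrist',262,180,.08),ray('wrist',262,179,.082),ray('wrist',330,179,.082))
b=np.array([.4695,-.1178]);y=-.165
M=np.array([[np.cos(y),-np.sin(y)],[np.sin(y),np.cos(y)]])
for p in([0,24],[0,28],[0,129]):
    w=b+M@(np.array(p)-[-52,-30])/1000;print(p,w);todo([*w,.09])
E
```

```text
0.119 [ 0.47083277 -0.12038437  0.119     ]
0.126 [ 0.4687922  -0.11748747  0.126     ]
[ 0.47541201 -0.03495167  0.077     ] [ 0.52942706 -0.04296025  0.077     ] [ 0.43861738 -0.08240199  0.102     ] [ 0.46565782 -0.08987593  0.08      ] [ 0.46439569 -0.08925744  0.082     ] [ 0.4732858  -0.03487166  0.082     ]
[0, 24] [ 0.52966338 -0.07307453]
pos [ 0.4881 -0.0502  0.1793] F [ 0.45 -0.37 -0.06] t 4.35 rotvec [-0.0001 -0.0003  0.0005]
slide units [-0.894 -0.318  1.786]
[0, 28] [ 0.53032039 -0.06912886]
pos [ 0.4881 -0.0502  0.1793] F [ 0.45 -0.37 -0.06] t 4.35 rotvec [-0.0001 -0.0003  0.0005]
slide units [-0.895 -0.238  1.786]
[0, 129] [0.54690988 0.0304994 ]
pos [ 0.4881 -0.0502  0.1793] F [ 0.45 -0.37 -0.06] t 4.35 rotvec [-0.0001 -0.0003  0.0005]
slide units [-0.902  1.782  1.786]
```

```bash
python3 -m pendant '[{"gripper":1,"slide":[-0.45,-0.15,0],"rot":[0,0,0]},{"gripper":1,"slide":[-0.45,-0.14,0.3],"rot":[0,0,0]},{"gripper":1,"slide":[0,0,0.7],"rot":[0,0,0]},{"gripper":1,"slide":[0,0,0.6],"rot":[0,0,0]},{"gripper":1,"slide":[0,0,0.28],"rot":[0,0,0]},{"gripper":1,"slide":[0,0,0.08],"rot":[0,0,0]},{"gripper":1,"slide":[0,0,0],"rot":[0,0,0]}]'
python3 -m pendant '[{"gripper":1,"slide":[0,0,0.03],"rot":[0,0,0]},{"gripper":1,"slide":[0,0,0],"rot":[0,0,0]}]'
```

```text
clock: 5.05
tcp_pos: [0.5304, -0.0725, 0.0818]
ee_rot: [0.081, 0.997, -0.0, 0.0]
force: [-0.4, -0.1, 0.1]
gripper_width: 0.003
finger_force: 0.0
clock: 5.25
tcp_pos: [0.5308, -0.0723, 0.0809]
ee_rot: [0.081, 0.997, -0.0, 0.001]
force: [0.2, 0.3, 0.2]
gripper_width: 0.002
finger_force: 0.0
```

```bash
for i in 1 2 3; do python3 -m pendant '[{"gripper":1,"slide":[0,0,0.03],"rot":[0,0,0]},{"gripper":1,"slide":[0,0,0],"rot":[0,0,0]}]' | egrep 'tcp|force:'; done
```

```text
tcp_pos: [0.5303, -0.0721, 0.0785]
force: [-0.5, -0.3, -0.3]
finger_force: 0.0
tcp_pos: [0.5305, -0.0721, 0.0772]
force: [-1.9, 0.9, 7.6]
finger_force: 3.3
tcp_pos: [0.5305, -0.0722, 0.0764]
force: [-7.0, 0.9, 16.9]
finger_force: 7.8
```

```bash
python3 -m pendant '[{"gripper":1,"slide":[0,0.05,0.005],"rot":[0,0,0]},{"gripper":1,"slide":[0,0.06,0],"rot":[0,0,0]},{"gripper":1,"slide":[0,0.06,0],"rot":[0,0,0]}]' | egrep 'clock|tcp|force:'
```

```text
clock: 6.15
tcp_pos: [0.532, -0.0643, 0.0764]
force: [-5.8, -4.0, 16.6]
finger_force: 7.9
```

```bash
python3 -m pendant '[{"gripper":1,"slide":[0,0.08,0],"rot":[0,0,0]},{"gripper":1,"slide":[0,0.08,0],"rot":[0,0,0]},{"gripper":1,"slide":[0,0.08,0],"rot":[0,0,0]}]' | egrep 'clock|tcp|force:'
```

```text
clock: 6.45
tcp_pos: [0.5341, -0.0525, 0.0764]
force: [-4.5, -4.7, 15.8]
finger_force: 7.6
```

```bash
python3 -m pendant '[{"gripper":1,"slide":[0.01,0.04,0.01],"rot":[0,0,0]},{"gripper":1,"slide":[0,0.08,0],"rot":[0,0,0]},{"gripper":1,"slide":[0,0.08,0],"rot":[0,0,0]},{"gripper":1,"slide":[0,0.08,0],"rot":[0,0,0]},{"gripper":1,"slide":[0,0.08,0],"rot":[0,0,0]}]' | egrep 'clock|tcp|force:'
python3 - <<'E'
from h import *
cv2.imwrite('pics/w4.png',cv2.resize(r.camera('wrist')[80:330,200:550],None,fx=1.6,fy=1.6)[:,:,::-1])
E
```

```text
clock: 6.95
tcp_pos: [0.5373, -0.0347, 0.0764]
force: [-0.8, -4.9, 16.3]
finger_force: 7.9
```

View pics/w4.png

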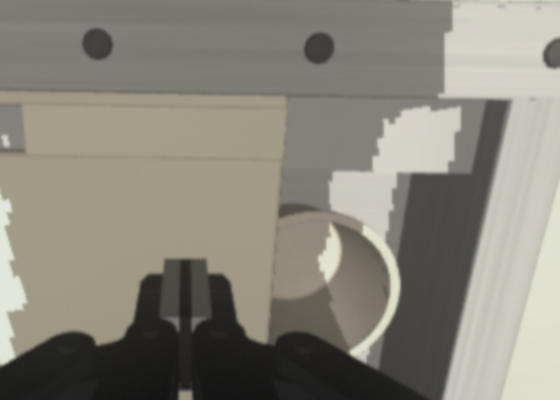

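The cover's front edge, at about (278,200) in the crop, has moved along with the tip and is covering the cup. There is no slip, so I continue.

```bash
python3 -m pendant '[{"gripper":1,"slide":[0,0.08,0],"rot":[0,0,0]},{"gripper":1,"slide":[0,0.08,0],"rot":[0,0,0]},{"gripper":1,"slide":[0,0.08,0],"rot":[0,0,0]},{"gripper":1,"slide":[0,0.08,0],"rot":[0,0,0]},{"gripper":1,"slide":[0,0.08,0],"rot":[0,0,0]},{"gripper":1,"slide":[0,0.08,0],"rot":[0,0,0]}]' | egrep 'clock|tcp|force:'
```

```text
clock: 7.6
tcp_pos: [0.5416, -0.011, 0.0765]
force: [1.6, -6.5, 15.4]
finger_force: 7.3
```

```bash
python3 -m pendant '[{"gripper":1,"slide":[0,0.08,0],"rot":[0,0,0]},{"gripper":1,"slide":[0,0.08,0],"rot":[0,0,0]},{"gripper":1,"slide":[0,0.08,0],"rot":[0,0,0]},{"gripper":1,"slide":[0,0.08,0],"rot":[0,0,0]},{"gripper":1,"slide":[0,0.08,0],"rot":[0,0,0]},{"gripper":1,"slide":[0,0.08,0],"rot":[0,0,0]}]' | egrep 'clock|tcp|force:'
```

```text
clock: 8.2
tcp_pos: [0.5459, 0.0127, 0.0766]
force: [4.2, -6.0, 14.0]
finger_force: 6.7
```

```bash
python3 -m pendant '[{"gripper":1,"slide":[-0.015,0,0.015],"rot":[0,0,0]},{"gripper":1,"slide":[0,0.06,0],"rot":[0,0,0]},{"gripper":1,"slide":[0,0.08,0],"rot":[0,0,0]},{"gripper":1,"slide":[0,0.08,0],"rot":[0,0,0]},{"gripper":1,"slide":[0,0.06,0],"rot":[0,0,0]}]' | egrep 'clock|tcp|force:'
python3 -m pendant '[{"gripper":1,"slide":[0,0.04,0],"rot":[0,0,0]},{"gripper":1,"slide":[0,0.04,0],"rot":[0,0,0]}]' | egrep 'clock|tcp|force:'
```

```text
clock: 8.7
tcp_pos: [0.5485, 0.0265, 0.0761]
force: [-0.6, -5.4, 17.8]
finger_force: 9.5
clock: 8.9
tcp_pos: [0.5492, 0.0303, 0.0761]
force: [-1.5, -10.9, 18.7]
finger_force: 9.5
```

```bash
python3 -m pendant '[{"gripper":1,"slide":[0,0.03,0],"rot":[0,0,0]},{"gripper":1,"slide":[0,0.03,0],"rot":[0,0,0]},{"gripper":1,"slide":[0,0,0],"rot":[0,0,0]}]' | egrep 'clock|tcp|force:'
```

```text
clock: 9.2
tcp_pos: [0.5495, 0.0327, 0.0761]
force: [-1.6, -9.6, 19.6]
finger_force: 9.7
```

At the stop: Fy rose to 10 N and the tip began slipping. I lift off and look.

```bash
python3 -m pendant '[{"gripper":1,"slide":[0,0,-0.1],"rot":[0,0,0]},{"gripper":1,"slide":[0,0,-0.6],"rot":[0,0,0]},{"gripper":1,"slide":[0,0,-0.9],"rot":[0,0,0]},{"gripper":1,"slide":[0,-0.7,-0.6],"rot":[0,0,0]},{"gripper":1,"slide":[0.3,-0.9,0],"rot":[0,0,0]},{"gripper":1,"slide":[0.3,-0.5,0],"rot":[0,0,0]},{"gripper":1,"slide":[0,0,0],"rot":[0,0,0]}]' | egrep 'clock|tcp|force:'
python3 - <<'E'
from h import *
todo([.4695,-.1178,.14]);save('wrist','w5')
E
```

```text
clock: 9.9
tcp_pos: [0.4998, -0.0669, 0.184]
force: [0.4, 0.2, -0.5]
finger_force: 0.0
pos [ 0.4998 -0.0669  0.184 ] F [ 0.41  0.24 -0.52] t 9.9 rotvec [-0.0003 -0.0002 -0.0036]
slide units [ 0.43  -1.103  0.88 ]
```

View pics/w5.png

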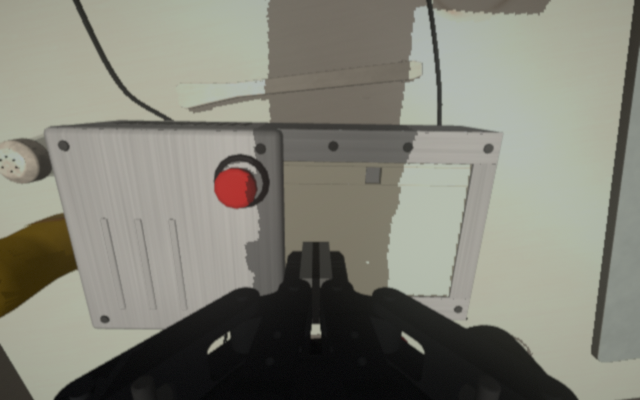

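The cover now fills the whole opening, up to the end lip at column 465, and the button is still out at (237,187). Next I move over it and press.

```bash
python3 -m pendant '[{"gripper":1,"slide":[0.22,-0.55,0],"rot":[0,0,0]},{"gripper":1,"slide":[0.21,-0.55,0],"rot":[0,0,0]},{"gripper":1,"slide":[0,0,0.5],"rot":[0,0,0]},{"gripper":1,"slide":[0,0,0.38],"rot":[0,0,0]},{"gripper":1,"slide":[0,0,0],"rot":[0,0,0]},{"gripper":1,"slide":[0,0,0],"rot":[0,0,0]}]' | egrep 'clock|tcp|force:'
```

```text
clock: 10.55
tcp_pos: [0.4717, -0.1151, 0.1401]
force: [0.8, -0.4, 0.8]
finger_force: 0.0
```

```bash
python3 -m pendant '[{"gripper":1,"slide":[0.035,-0.06,0.1],"rot":[0,0,0]},{"gripper":1,"slide":[0,0,0.12],"rot":[0,0,0]},{"gripper":1,"slide":[0,0,0.12],"rot":[0,0,0]},{"gripper":1,"slide":[0,0,0.1],"rot":[0,0,0]},{"gripper":1,"slide":[0,0,0.06],"rot":[0,0,0]},{"gripper":1,"slide":[0,0,0],"rot":[0,0,0]}]' | egrep 'clock|tcp|force:'
```

```text
clock: 11.15
tcp_pos: [0.4692, -0.1184, 0.1147]
force: [-0.2, -0.8, 4.6]
finger_force: 1.9
```

```bash
python3 -m pendant '[{"gripper":1,"slide":[0,0,0.06],"rot":[0,0,0]},{"gripper":1,"slide":[0,0,0],"rot":[0,0,0]}]' | egrep 'clock|tcp|force:'
```

```text
clock: 11.35
tcp_pos: [0.4692, -0.1184, 0.1118]
force: [0.2, 0.6, 4.8]
finger_force: 2.5
```

```bash
for i in 1 2; do python3 -m pendant '[{"gripper":1,"slide":[0,0,0.025],"rot":[0,0,0]},{"gripper":1,"slide":[0,0,0],"rot":[0,0,0]}]' | egrep 'clock|tcp|force:';done
```

```text
clock: 11.55
tcp_pos: [0.4692, -0.1184, 0.1107]
force: [0.2, -1.1, 5.5]
finger_force: 2.3
clock: 11.75
tcp_pos: [0.4693, -0.1184, 0.1103]
force: [-4.4, 1.3, 16.2]
finger_force: 8.0
```

Bottom again. I release it and view the button from the same place as before.

```bash
python3 -m pendant '[{"gripper":1,"slide":[0,0,-0.2],"rot":[0,0,0]},{"gripper":1,"slide":[0,0,-0.4],"rot":[0,0,0]},{"gripper":1,"slide":[0,0,-0.7],"rot":[0,0,0]},{"gripper":1,"slide":[-0.22,0.6,-0.2],"rot":[0,0,0]},{"gripper":1,"slide":[-0.21,0.6,0],"rot":[0,0,0]},{"gripper":1,"slide":[0,0,0],"rot":[0,0,0]},{"gripper":1,"slide":[0,0,0],"rot":[0,0,0]}]' | egrep 'clock|tcp|force:'
python3 - <<'E'
from h import *
save('wrist','w6')
im=cv2.imread('pics/w6.png').astype(int);m=(im[...,2]>150)&(im[...,1]<90)&(im[...,0]<90);v,u=np.nonzero(m);k=(u<300)&(v<260)&(v>120)
print(k.sum(),u[k].min(),u[k].max(),v[k].min(),v[k].max())
for z in(.119,.1225,.126):print(z,ray('wrist',u[k].mean(),v[k].mean(),z))
E
```

```text
clock: 12.45
tcp_pos: [0.4997, -0.0622, 0.1841]
force: [-0.4, -0.1, -0.3]
finger_force: 0.0
1029 212 247 168 203
0.119 [ 0.46971883 -0.11824684  0.119     ]
0.1225 [ 0.46893669 -0.11708022  0.1225    ]
0.126 [ 0.46815454 -0.11591361  0.126     ]
```

View pics/w6.png

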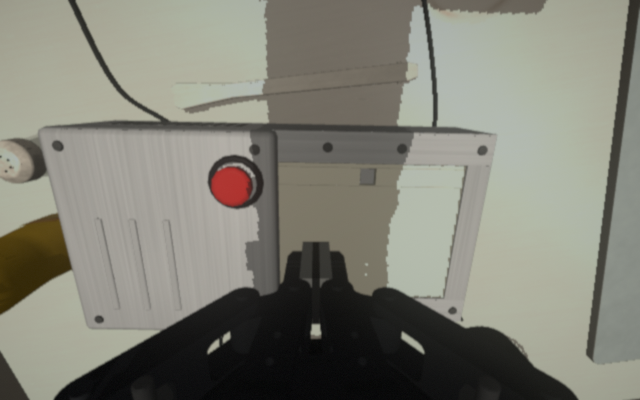

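The cap now sits low inside its ring at (230,185), which fits z = 119, so it is staying in. The cover is still shut.

```bash
python3 -c "
from rig import r
print(r.close_job())"
```

```text
the job is handed in; nothing more can be done
None
```

The cover is fully shut against its stop and locked. The red button was out during the slide and is now staying in by the final wrist picture. Pressing forces stayed under about 20 N at every reading, nothing else was touched, and the job was handed in at about 12.5 s.

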